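Feed a counting-chamber case down the gravity chute and gauge it

ROBOT

A 7-joint arm with a two-finger parallel gripper is mounted at the origin on a cart in front of the work surface, level with it; the furniture and walls round the work are solid. World frame = base frame: x ahead of the robot, y to its left, z up, the work surface at z = 0. Lengths are in m, angles in rad, forces in N, time in s.
With the tool pointing down it reaches from about 0.425 to 0.95 m from the base axis. Payload 4.7 kg.
Tool frame: the origin (TCP) lies between the finger pads; the fingertips stand 17 mm ahead of it and the grasp point (between the pads) lies 2 mm behind it; z points along the fingers, y is the line along which they close (so a half turn about z gives the same grasp; the last joint's range is limited). The gripper opens to 87 mm and grips with 3 to 60 N. Pads are 19 mm wide; open, the fingers measure 117 mm over their backs; the gripper's body (75 mm by 190 mm) begins 51 mm behind the grasp point.
Start: joints at [1.093, 0.469, -0.049, 1.532, 0.024, 1.141, -0.082], TCP at [0.293, -0.608, 0.24] pointing down, gripper open.
Joint ranges: [-2.59, 2.59], [-0.33, 1.99], [-1.39, 1.29], [0.1, 2.45], [-1.04, 4.18], [0.21, 1.99], [-2.66, 2.66]. Speed limits (rad/s): [2.57, 2.57, 3.14, 3.14, 3.14, 3.14, 3.14].

INTERFACE

Orientations are given as a 3x3 rotation matrix whose columns are the frame's x, y, z axes.
In Python, from station import arm gives the robot as it stands. The module is installed in compiled form; this text tells all that it offers.
- The arm moves only by the shell command python3 -m crank FILE [OPENING] [FORCE], which reads ROWS from the file FILE. ROWS is one flat JSON list of numbers that holds 1 to 12 rows one after another, with no inner brackets; each row has 6 numbers: dx, dy, dz in fractions of the full range, 1 being 0.75 m, then a rotation vector rx, ry, rz in normalised numbers (1 is 180 degrees); each row is the pose to reach, as a shift and turn from the pose commanded when the command began, along the tool's axes at that moment; what a row does not reach only later rows make up. A row lasts 1/10 s, in which the tool goes at most 0.05 m and 0.15 rad, less where a joint would pass 70% of its speed; a pose out of reach is approached as far as the arm can. OPENING is the finger opening in m, set as the command begins (- or left out keeps the last). The fingers move at their own pace and stop on an object; FORCE is the grip in N (left out, the last holds). Time passes only in rows, so rows that do not move let the fingers close. It prints the time, the measured TCP pose, the force, the opening and the grip force at its end. Shift and turn numbers lie between -1 and 1, and a call with a number outside is refused. Input that does not fit is refused with a message, and nothing moves.
- arm.observe(): the state, without advancing time (a new reading comes with each control period).
- arm.grab_frame(name): name is "side" or "top"; returns a dict with "image" (384x512x3 uint8, red, green, blue), "z_map" (384x512 float32, m along the optical axis (not along the pixel's ray), 0 where there is no reading), "camera_matrix" (3x3 intrinsics, pixels), "world_from_camera" (4x4, takes a point from camera to world coordinates). Camera axes: x right, y up, looking along -z (the intrinsics and any distortion apply to the point x, -y, -z); pixel columns grow to the right and rows downward; lengths in m; the calibration is good to about 2 mm. A picture is of the moment at which its call begins.
- arm.close_job(): hands the job in; it is judged then, once.
Trained networks look in a picture, given as the dict that the camera call returned (one of the last four; its "shot" number tells which), for a name from the list of things; names that differ only in an ending like _2 or _b are one class to them, and where a whole thing is asked for, a point or a joint stands for the part that bears it (a point fixed in the world has none). Each returns a list of dicts, best first, with "score" (0 to 1); they miss things now and then, are a little off and sometimes report something else, mostly with a low value. They report only what shows in the picture. A call takes as long as a camera call. They do not tell look-alikes from the thing itself.
- arm.look_for(target, picture): "rect" ([left, top, width, height] in pixels, round what is visible of it).
- arm.tip_of(target, picture): "uv" ([column, row] in pixels: a listed point, or the origin of a listed thing).
The state is a dict: "t": time; "joint_pos": joint angles; "qvel": joint speeds; "joint_torque": joint torques, N m; "ee_pos": TCP position; "tool_rot": TCP orientation; "ft_force": force on the tool from outside, world axes, zero at the start; "ft_torque": the same for the moment, N m; "opening": finger opening in m; "grip_force": force on a finger pad.
Only numpy, scipy, OpenCV 4.12 (cv2) and the standard library are available. Lean on these libraries where they do the work, as an engineer would, in place of code of your own. Each camera call takes 0.05 s, during which the arm holds its last target. There are 200 camera calls.

TASK

The black counting-chamber case lies on the white loading deck of the gravity chute. Bring it over the deck's far edge into the slot so that it goes down standing on its long edge, slides under the yellow bridge and comes to rest against the red end stop; then lower the gauge by its orange button until the foot rests gently on the case, and let the gauge rise again. Leave everything else on the bench undisturbed.

Things in the scene. Friction and masses are not known exactly. Their poses are not given: they have to be found in the camera images.
- case: black flat plastic case, 46 mm wide (its x), 92 mm long (its y), 18 mm thick (its z), about 70 g; origin at the middle of its underside. Starts loose and flat on the deck, up to 0.7 rad out of square with the slot.
- case_mid (a point): centre of the black case
- rack: the fixed chute stand; origin on the bench below deck_edge. x: away from the deck, across the slot; y: uphill along the slot, roughly to the robot's left; z up. The level white loading deck, 180 mm above the bench, spans x = -170 to 0, y = -110 to 110 mm, with 8 mm lips at the two y ends; its robot side and its slot side are open.
- deck_edge (a point): middle of the deck's far edge, level with its top. Beyond it the open slot: rack x = 0 to 34, y = -100 to 94 mm; the steel wall behind stands 20 mm above the deck. A case over the edge, square and long side first, tips in by itself once its middle is 1 to 6 mm past the edge if nothing holds it; pushed on into the wall, askew or end first it jams.
- chute: polished steel channel in the stand, 34 mm wide, friction 0.16; origin on its floor below the middle of the mouth, 75 mm under the deck. y: uphill along the floor, which falls 22 degrees towards -y; z: square to the floor; x: as the rack's. A yellow bridge at y = -107 mm leaves 54 mm clear under it.
- chute_stop (a point): foot of the red end stop's face, middle of the channel floor, at chute y = -218 mm. Before it the pocket is open above, its walls 36 mm high. A case that has arrived touches the stop: centre at chute y = -172 mm, about 23 mm above the floor, leaning up to 0.4 rad sideways.
- gauge (a joint): vertical slide of the sprung gauge, m: 0 = fully up, grows as it is pressed down, to 0.058 at most. The spring pushes it up with about 1.2 N at 0 and 80 N/m more (4 N at 0.035). Its round steel foot hangs over the pocket before the end stop and meets a case that stands there at about 0.03 to 0.036; an empty pocket lets it go on down.
- gauge_top (a point): centre of the top face of the gauge's orange button, 38 mm across, 238 mm above the bench when up; it moves straight down with the gauge. Clear from above; press it with closed fingers.
- petri: petri dish 92 mm wide, 15 mm high, lying on the bench, to be left alone; origin under its centre
- wash_bottle: wash bottle with red spout, 206 mm high, to be left alone
- cotton_jar: jar of cotton wool, 62 mm wide, 92 mm high, to be left alone
There are look-alikes about, which are no part of the job. There is more than one size of the case; the one meant has the size given above.

How it is judged:
On the way, in this order (a step that is already met when the one before it is completed fails the run):
1. the case stands on its long edge in the pocket, at rest against the end stop, with the gauge up (y of case_mid in the frame of chute between -0.18 and -0.16 m and z of case_mid in the frame of chute between 0.012 and 0.036 m and angle between the z axis of case and the x axis of chute, either way round below 0.5 rad and angle between the y axis of case and the y axis of chute, either way round below 0.15 rad and linear speed of case below 0.02 m/s and value of joint gauge below 0.005 m), for 0.2 s.
2. the gauge's foot is pressed onto the standing case (at least 1 N, gauge more than 20 mm down) (value of joint gauge above 0.02 m and contact force between gauge and case above 1 N), for 0.2 s.
At the end, for the whole second after the job is handed in: The case is at rest on its long edge in the pocket (lean under 0.5 rad, along the channel within 0.15 rad), its centre 160 to 180 mm down the channel, that is within about 10 mm of touching the end stop, and the gauge is up again (within 5 mm) (all of step 1).
It fails at once if the gauge's foot is pressed on the case with more than 30 N (contact force between gauge and case above 30 N).
It fails at once if the petri dish, wash bottle or cotton jar is moved by more than 25 mm (distance of any of petri, wash_bottle, cotton_jar from where it was at the start of the episode above 0.025 m).
It also fails if it takes over 43 s, if anything falls off the work surface, if the arm or the gripper's body presses on something with over 40 N, if the wrist force passes 120 N, or if a joint passes its speed limit or range.

## Working session

There is one attempt and no reset: what is moved stays moved. The work goes in short steps, Python scripts to look and compute and a shell command to move; the robot and the scene stay as the last step left them, time stands still between calls to the robot, and variables do not carry over. Pictures are saved under pics/ and viewed, at most 10 in all, crops included, and the job is handed in when it is done.

```bash
mkdir -p pics; cat > h.py <<'E'
import numpy as np, cv2
from station import arm
def p2w(f,u,v,z=None):
    K=f["camera_matrix"]; T=f["world_from_camera"]
    if z is None: z=float(np.median(f["z_map"][int(v)-1:int(v)+2,int(u)-1:int(u)+2]))
    return (T@np.array([(u-K[0,2])/K[0,0]*z,-(v-K[1,2])/K[1,1]*z,-z,1]))[:3]
def ray(f,u,v):
    a=f["world_from_camera"][:3,3]; d=p2w(f,u,v,1.)-a; return a,d
def atz(f,u,v,h):
    a,d=ray(f,u,v); return a+d*(h-a[2])/d[2]
def tri(f1,p1,f2,p2):
    a,d=ray(f1,*p1);b,e=ray(f2,*p2)
    s=np.linalg.lstsq(np.c_[d,-e],b-a,rcond=None)[0]
    A=a+s[0]*d;B=b+s[1]*e; return (A+B)/2,np.linalg.norm(A-B)
def cloud(f):
    K=f["camera_matrix"];T=f["world_from_camera"];z=f["z_map"]
    v,u=np.mgrid[:384,:512]
    P=np.stack([(u-K[0,2])/K[0,0]*z,-(v-K[1,2])/K[1,1]*z,-z],-1)
    return P@T[:3,:3].T+T[:3,3]
def save(n,im): cv2.imwrite(f"pics/{n}.png",im[...,::-1])
E
python3 - <<'E'
from h import *
np.set_printoptions(precision=4,suppress=True)
F={n:arm.grab_frame(n) for n in("side","top")}
for n,f in F.items():
    save(n,f["image"]); print(n,f["world_from_camera"][:3,3],f["camera_matrix"][0,0], "dist" , [k for k in f])
    for t in("case","rack","gauge","petri","wash_bottle","cotton_jar"):
        for d in arm.look_for(t,f)[:4]: print(n,t,np.round(d["rect"]),round(d["score"],2))
    for t in("case_mid","deck_edge","chute","chute_stop","gauge_top"):
        for d in arm.tip_of(t,f)[:3]: print(n,t,np.round(d["uv"],1),round(d["score"],2),p2w(f,*d["uv"]))
o=arm.observe();print(o["t"],o["ee_pos"],o["tool_rot"])
E
```

```text
side [0.8564 0.5917 1.2857] 496.4916837325437 dist ['image', 'z_map', 'camera_matrix', 'world_from_camera', 'shot']
side case [253. 151.  34.  31.] 0.81
side case [205. 225.  21.  16.] 0.52
side rack [189. 118. 138. 134.] 0.63
side gauge [204. 121.  17.  31.] 0.61
side petri [316. 246.  38.  34.] 0.97
side wash_bottle [242. 285.  24.  62.] 0.84
side cotton_jar [196. 265.  23.  35.] 0.65
side case_mid [266.4 166.3] 0.95 [ 0.4966 -0.0828  0.198 ]
side case_mid [159.9 149.9] 0.73 [ 0.7167 -0.3914  0.0228]
side case_mid [214.8 231. ] 0.59 [ 0.6699 -0.056   0.0128]
side deck_edge [245.4 179.1] 0.89 [ 0.5574 -0.0853  0.1716]
side deck_edge [331.6 259.4] 0.49 [0.41   0.1652 0.0153]
side chute [241.5 200. ] 0.59 [ 0.5953 -0.0273  0.1763]
side gauge_top [211.9 123.8] 0.5 [ 0.5822 -0.2485  0.237 ]
top [ 0.3738 -0.0576  1.2091] 405.7501277840245 dist ['image', 'z_map', 'camera_matrix', 'world_from_camera', 'shot']
top case [345. 133.  28.  43.] 0.81
top case [243. 215.  36.  24.] 0.66
top case [239. 160.  21.  24.] 0.55
top rack [213. 160. 123. 112.] 0.61
top rack [190. 130.  23.  28.] 0.41
top gauge [318. 178.  17.  20.] 0.62
top petri [157. 248.  28.  33.] 0.7
top wash_bottle [129. 144.  30.  32.] 0.98
top cotton_jar [188. 130.  24.  30.] 0.6
top case_mid [360.3 157.7] 0.96 [ 0.7054 -0.3907  0.0274]
top case_mid [260.6 225.8] 0.77 [ 0.4871 -0.0808  0.1971]
top case_mid [248.6 169.5] 0.69 [ 0.6804 -0.053   0.0116]
top deck_edge [255.7 196.9] 0.61 [ 0.578  -0.0714  0.1045]
top chute [256.5 198. ] 0.61 [ 0.5747 -0.0736  0.1052]
top chute_stop [324.7 198.8] 0.56 [ 0.5816 -0.2759  0.0297]
top gauge_top [327.1 184.3] 0.46 [ 0.5809 -0.2453  0.2376]
1.2 [ 0.2929 -0.6082  0.2396] [[ 0.9009  0.4339  0.0001]
 [ 0.4339 -0.9009 -0.0001]
 [ 0.      0.0001 -1.    ]]
```

```bash
python3 - <<'E'
import cv2,numpy as np
s=cv2.imread("pics/side.png")[100:300,120:370];t=cv2.imread("pics/top.png")[110:290,190:400]
cv2.imwrite("pics/side_c.png",cv2.resize(s,(750,600),interpolation=2));cv2.imwrite("pics/top_c.png",cv2.resize(t,(700,600),interpolation=2))
E
```

```text
(no output)
```

View pics/side_c.png

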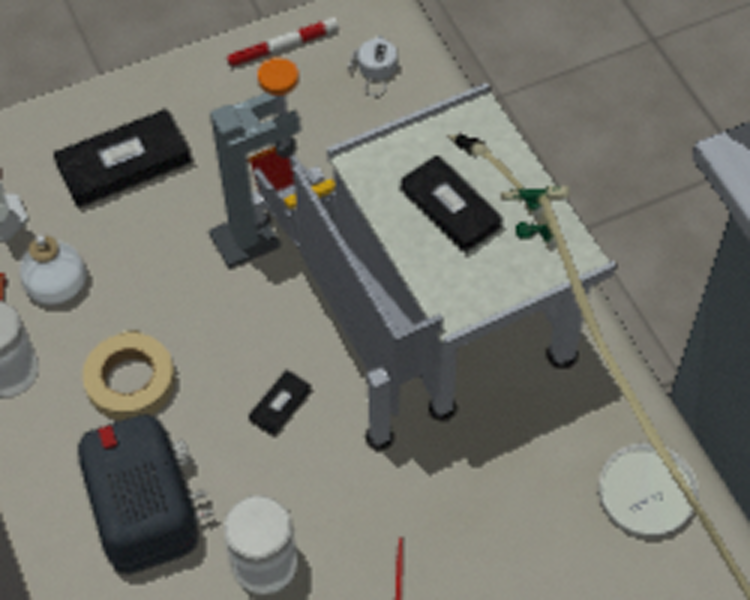

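View pics/top_c.png

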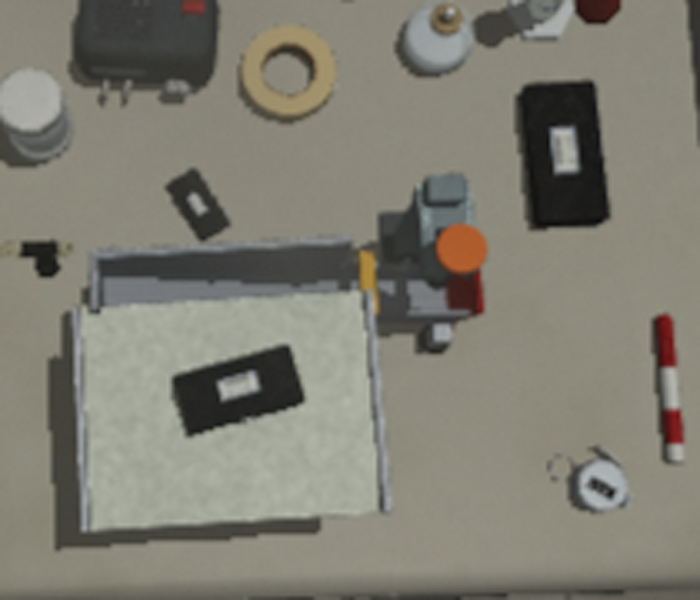

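```bash
python3 - <<'E'
from h import *
np.set_printoptions(precision=4,suppress=True)
F={n:arm.grab_frame(n) for n in("side","top")}
def rect(P):
    (c,s,a)=cv2.minAreaRect((P[:,:2]*1000).astype(np.float32)); return np.round(c,1),np.round(s,1),round(a,1),np.round(np.median(P[:,2])*1000,1),len(P)
for n,f in F.items():
    C=cloud(f);im=f["image"].astype(int)
    box=(abs(C[...,0]-.48)<.2)&(abs(C[...,1]+.08)<.15)
    dark=im.max(-1)<75
    k=box&(C[...,2]>.17)&(C[...,2]<.215)
    d=k&(im.min(-1)>120)&(im.max(-1)-im.min(-1)<60)
    D=C[d]; print(n,"deckz",np.percentile(D[:,2],[5,50,95]))
    m=np.zeros(d.shape,np.uint8);m[d]=1;cnt=max(cv2.findContours(cv2.morphologyEx(m,3-1,np.ones((2,2),np.uint8)),0,2)[0],key=cv2.contourArea)
    print("deck",rect(np.array([atz(f,u,v,.18) for u,v in cnt[:,0]])))
    e=k&dark&(abs(C[...,1]+.08)<.09)&(C[...,0]<.55)
    m=e.astype(np.uint8);cnt=max(cv2.findContours(m,0,2)[0],key=cv2.contourArea)
    print("case",rect(np.array([atz(f,u,v,.198) for u,v in cnt[:,0]])), np.median(C[e][:,2]))
    o=(im[...,0]>180)&(im[...,1]>70)&(im[...,1]<140)&(im[...,2]<80)&(C[...,2]>.225)&(C[...,2]<.25)
    print("button",rect(C[o]))
    for x,y,w,h in[d["rect"] for d in arm.look_for("petri",f)[:1]]: print("petri",p2w(f,x+w/2,y+h/2))
    # wall top edge z~.2
    w=(C[...,2]>.188)&(C[...,2]<.212)&(C[...,0]>.55)&(C[...,0]<.65)&(abs(C[...,1]+.08)<.13)
    P=C[w]
    if len(P)>5: print("wall",np.polyfit(P[:,1]+.08,P[:,0],1),P.min(0),P.max(0),len(P))
f=F["side"];print("hose",[p2w(f,u,v) for u,v in((310,195),(300,168),(335,245),(275,148))])
f1,f2=F["side"],F["top"]
for t in("case_mid","gauge_top","deck_edge"):
    a=[d["uv"] for d in arm.tip_of(t,f1)];b=[d["uv"] for d in arm.tip_of(t,f2)]
    for p in a:
        for q in b:
            X,e=tri(f1,p,f2,q)
            if e<.012: print(t,X,e)
save("case_close",cv2.resize(F["top"]["image"][195:255,225:300],(600,480),interpolation=2))
E
```

```text
side deckz [0.1766 0.1805 0.1943]
deck (array([472.9, -68.7]), array([169.4, 220.2]), 2.3, np.float64(180.0), 200)
case (array([489.1, -75.3]), array([48.5, 97.3]), 14.1, np.float64(198.0), 24) 0.19724793820558562
button (array([ 582.3, -249.3]), array([27. , 29.7]), 60.9, np.float64(238.2), 75)
petri [0.4046 0.1795 0.013 ]
wall [-0.1127  0.5934] [ 0.55   -0.1833  0.1881] [0.6025 0.0426 0.2071] 294
top deckz [0.177  0.1802 0.1896]
deck (array([471.1, -77.3]), array([169.3, 232. ]), 2.1, np.float64(180.0), 104)
case (array([484.8, -81.1]), array([45.5, 92.1]), 14.3, np.float64(198.0), 56) 0.19751480520894216
button (array([0., 0.]), array([0., 0.]), 0.0, np.float64(nan), 0)
petri [0.3961 0.1754 0.0163]
wall [-0.0674  0.5919] [ 0.5503 -0.1863  0.188 ] [0.6023 0.0303 0.2045] 298
hose [array([0.4302, 0.0404, 0.1874]), array([0.5292, 0.1204, 0.4741]), array([ 0.3733,  0.125 , -0.0002]), array([0.5435, 0.0398, 0.4513])]
case_mid [ 0.7196 -0.4     0.0002] 0.00857038976290695
case_mid [ 0.4846 -0.0948  0.1709] 0.0014372541624335473
gauge_top [ 0.5858 -0.2439  0.2339] 0.010946150714746304
deck_edge [ 0.5602 -0.0737  0.1801] 0.0019925237337638344
  return _methods._mean(a, axis=axis, dtype=dtype,
  ret = ret.dtype.type(ret / rcount)
```

View pics/case_close.png

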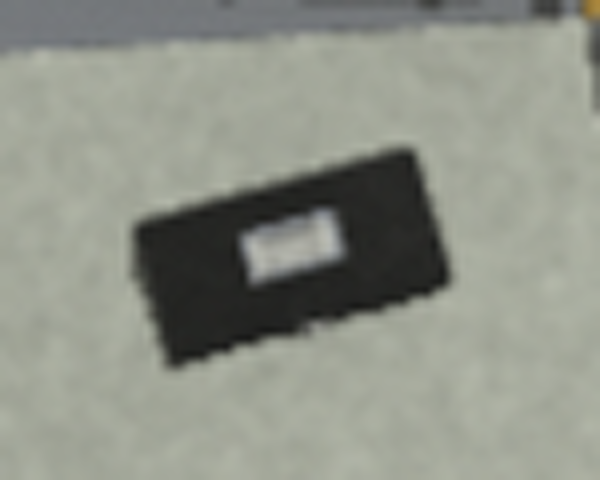

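Candidates in the top view: the case on the deck (260,226), a larger one on the bench (360,157), and a smaller one on the bench (248,170). The one on the deck measures 46 x 92 mm with its top at 198 mm. The close crop shows it alone, about 12° out of square with the slot. Next I'll refine the deck edge and check the hose.

```bash
python3 - <<'E'
from h import *
np.set_printoptions(precision=4,suppress=True)
F={n:arm.grab_frame(n) for n in("side","top")}
for n,f in F.items():
    # subpixel deck edge: sample V along rack x at several y
    g=cv2.cvtColor(f["image"],cv2.COLOR_RGB2GRAY).astype(np.float32)
    K=f["camera_matrix"];Ti=np.linalg.inv(f["world_from_camera"])
    def pr(P):
        q=(Ti@np.r_[P,1])[:3]; return K[0,0]*q[0]/-q[2]+K[0,2],-K[1,1]*q[1]/-q[2]+K[1,2]
    pts=[]
    for y in np.arange(-.15,.011,.01):
        xs=np.arange(.535,.585,.0005)
        uv=np.array([pr(np.array([x,y,.18])) for x in xs],np.float32)
        s=cv2.GaussianBlur(cv2.remap(g,uv[:,0][None],uv[:,1][None],1),(9,1),0)[0]
        pts.append((y,xs[np.argmin(np.gradient(s))]))
    pts=np.array(pts);c=np.polyfit(pts[:,0],pts[:,1],1);r=pts[:,1]-np.polyval(c,pts[:,0]);k=abs(r)<.004
    c=np.polyfit(pts[k,0],pts[k,1],1);print(n,"edge slope",c[0],"x at y=-.07",np.polyval(c,-.07),k.sum(),r.std())
C=cloud(F["side"]);m=(C[...,2]>.22)&(C[...,2]<.9)&(C[...,0]>.2)&(abs(C[...,1])<.5)
v,u=np.where(m);P=C[m]
k=(u>225)&(u<400);o=np.argsort(P[k][:,1]);print("high stuff",P[k][o][::max(1,k.sum()//14)])
C=cloud(F["top"]);m=(C[...,2]>.25)&(C[...,1]>-.3);P=C[m];print(len(P),P.min(0) if len(P) else '',P.max(0) if len(P) else '')
o=np.argsort(P[:,1]);print(P[o][::max(1,len(P)//12)])
E
```

```text
side edge slope -0.04007352941176032 x at y=-.07 0.5583529411764679 17 0.0004447161919128046
top edge slope 0.09564844587351531 x at y=-.07 0.5710279742765236 14 0.004881983803668303
high stuff [[0.5472 0.0194 0.4395]
 [0.5356 0.1127 0.4645]
 [0.5238 0.1249 0.441 ]
 [0.5457 0.2035 0.4945]
 [0.5506 0.2871 0.4913]
 [0.5503 0.3597 0.4784]
 [0.5448 0.4147 0.4646]
 [0.4754 0.4276 0.2836]
 [0.5114 0.4348 0.2945]
 [0.5224 0.4402 0.2562]
 [0.5317 0.4452 0.4404]
 [0.546  0.4514 0.4326]
 [0.5094 0.4602 0.2501]
 [0.5531 0.4771 0.4278]
 [0.5397 0.4999 0.4135]]
17621 [ 0.3738 -0.3     0.25  ] [0.9649 0.5804 1.2091]
[[ 0.9615 -0.3     0.2658]
 [ 0.9585 -0.2129  0.4122]
 [ 0.9597 -0.1277  0.4031]
 [ 0.3738 -0.0576  1.2091]
 [ 0.9592 -0.0065  0.4177]
 [ 0.9602  0.0661  0.3842]
 [ 0.9631  0.1302  0.3251]
 [ 0.9614  0.2011  0.284 ]
 [ 0.5563  0.2717  0.4919]
 [ 0.9615  0.3408  0.3505]
 [ 0.9624  0.4102  0.3478]
 [ 0.9612  0.4543  0.2936]
 [ 0.9624  0.5769  0.2509]]
```

The rows are not in the units I measure in: shifts go in shares of 0.75 m and turns go in shares of 180 degrees. I convert before sending: -0.405 m / 0.75 = -0.54, 0.05 m / 0.75 = 0.0667, 0.409 rad / 3.1416 = 0.1302.

```bash
echo '[0.0267, -0.0307, 0, 0, 0, 0.0095, 0.0667, -0.076, 0, 0, 0, 0.0191, 0.1133, -0.1293, 0, 0, 0, 0.0318, 0.16, -0.1827, 0, 0, 0, 0.0446, 0.2067, -0.236, 0, 0, 0, 0.0573, 0.2533, -0.2893, 0, 0, 0, 0.07, 0.3, -0.3427, 0, 0, 0, 0.0828, 0.3467, -0.396, 0, 0, 0, 0.0955, 0.3933, -0.4493, 0, 0, 0, 0.1082, 0.4333, -0.4947, 0, 0, 0, 0.121, 0.46, -0.5253, 0, 0, 0, 0.1273, 0.4733, -0.54, 0, 0, 0, 0.1302]' > mv.in && python3 -m crank mv.in 0.05; python3 -c "
from station import arm
o=arm.observe();print(o['t'],o['ee_pos'],o['tool_rot'],o['ft_force'],o['opening'])"
```

```text
t: 3.0
ee_pos: [0.4381, -0.0838, 0.2402]
tool_rot: [[0.999, 0.047, 0.002], [0.047, -0.999, 0.001], [0.002, -0.001, -1.0]]
ft_force: [-0.4, 0.1, -0.1]
opening: 0.0504
grip_force: 0.0
3.0 [ 0.43811394 -0.0838405   0.24019296] [[ 0.99887932  0.04729307  0.00186075]
 [ 0.04729074 -0.99888035  0.00127517]
 [ 0.00191898 -0.00118574 -0.99999746]] [-0.37146005  0.05277386 -0.12599194] 0.050369017983001106
```

Scaled: 0.039 m / 0.75 = 0.052, 0.034 m / 0.75 = 0.0453.

```bash
echo '[0, 0, 0.02, 0, 0, 0, 0, 0, 0.0453, 0, 0, 0, 0, 0, 0.052, 0, 0, 0, 0, 0, 0.052, 0, 0, 0]' > mv.in && python3 -m crank mv.in; echo '[0.008, 0, 0, 0, 0, 0, 0.0187, 0, 0, 0, 0, 0, 0.0293, 0, 0, 0, 0, 0, 0.04, 0, 0, 0, 0, 0, 0.0507, 0, 0, 0, 0, 0, 0.06, 0, 0, 0, 0, 0, 0.0693, 0, 0, 0, 0, 0, 0.0773, 0, 0, 0, 0, 0, 0.0853, 0, 0, 0, 0, 0, 0.092, 0, 0, 0, 0, 0, 0.096, 0, 0, 0, 0, 0, 0.096, 0, 0, 0, 0, 0]' > mv.in && python3 -m crank mv.in
cat > see.py <<'E'
import sys
from h import *
np.set_printoptions(precision=4,suppress=True)
f=arm.grab_frame("side");C=cloud(f);im=f["image"].astype(int)
O=np.array([.5585,-.072]);a=.040;ex=np.array([np.cos(a),np.sin(a)]);ey=np.array([-ex[1],ex[0]])
r=np.stack([(C[...,:2]-O)@ex,(C[...,:2]-O)@ey],-1)
k=(im.max(-1)<75)&(abs(C[...,2]-.198)<.008)&(r[...,0]>-.12)&(r[...,0]<.033)&(abs(r[...,1])<.1)
cs=cv2.findContours(k.astype(np.uint8),0,2)[0]
if cs:
    c=max(cs,key=cv2.contourArea);P=np.array([atz(f,u,v,.198)[:2] for u,v in c[:,0]])
    R=np.c_[(P-O)@ex,(P-O)@ey]*1000;print("rack rect mm",cv2.minAreaRect(R.astype(np.float32)),"x",R[:,0].min(),R[:,0].max(),"y",R[:,1].min(),R[:,1].max())
save(sys.argv[1],cv2.resize(f["image"][100:260,180:340],(600,600),interpolation=2))
o=arm.observe();p=o["ee_pos"];d=p[:2]-O;print("t",o["t"],"tcp rack",d@ex,d@ey,p[2],o["ft_force"])
E
python3 see.py p1
```

```text
t: 3.4
ee_pos: [0.4366, -0.0892, 0.2001]
tool_rot: [[0.999, 0.04, -0.001], [0.04, -0.999, 0.0], [-0.001, -0.0, -1.0]]
ft_force: [-0.2, 0.2, 1.5]
opening: 0.0499
grip_force: 0.0
t: 4.6
ee_pos: [0.5094, -0.0863, 0.2005]
tool_rot: [[0.999, 0.04, 0.0], [0.04, -0.999, 0.0], [0.0, -0.0, -1.0]]
ft_force: [-0.0, 1.1, 0.2]
opening: 0.0501
grip_force: 0.0
rack rect mm ((-14.924825668334961, -7.33966064453125), (49.88336944580078, 94.49695587158203), 0.9635761976242065) x -39.570617365564516 10.44283533443192 y -54.76096713672857 40.17132224920723
t 4.65 tcp rack -0.04993158105192755 -0.012376562478191987 0.20054073137585285 [ 0.325  -0.2101  0.1231]
```

View pics/p1.png

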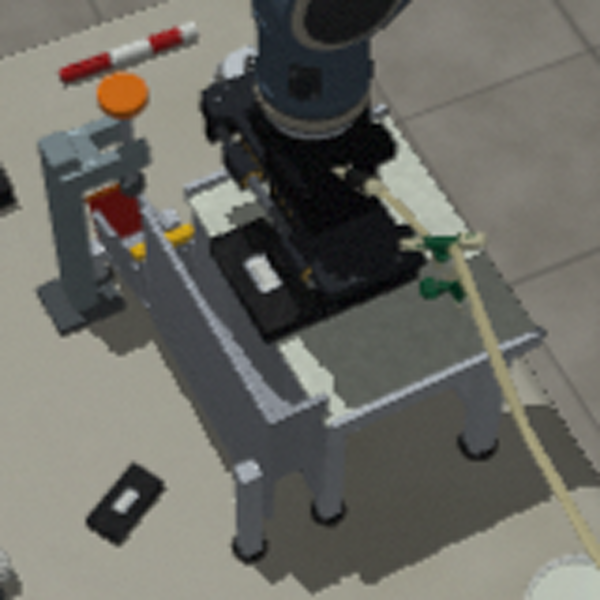

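The case is now square with the slot (about 1° off), and its front edge overhangs the deck by 6–9 mm (crop around (250,290)). The arm is clear of the hose.

Scaled: 0.012 m / 0.75 = 0.016, 0.01 m / 0.75 = 0.0133.

```bash
echo '[0.004, 0, 0, 0, 0, 0, 0.0093, 0, 0, 0, 0, 0, 0.0133, 0, 0, 0, 0, 0, 0.016, 0, 0, 0, 0, 0, 0.016, 0, 0, 0, 0, 0]' > mv.in && python3 -m crank mv.in |head -2; python3 see.py p2
echo '[0.0027, 0, 0, 0, 0, 0, 0.004, 0, 0, 0, 0, 0, 0.004, 0, 0, 0, 0, 0]' > mv.in && python3 -m crank mv.in |head -2; python3 see.py p3
```

```text
t: 5.15
ee_pos: [0.5214, -0.0858, 0.2006]
rack rect mm ((-2.790943145751953, -6.354541778564453), (48.54330825805664, 97.25199890136719), 0.4563021659851074) x -27.239698950812564 21.420749557224504 y -55.03829839905462 42.212650999807714
t 5.2 tcp rack -0.03789802221491296 -0.012355780459731827 0.20053283384460738 [0.3352 0.1643 0.3338]
t: 5.5
ee_pos: [0.5241, -0.0857, 0.2006]
rack rect mm ((0.969757080078125, -7.999286651611328), (94.46553802490234, 47.857234954833984), 88.93045043945312) x -23.57034213659192 24.64579399563438 y -55.03829839905462 39.480252136825456
t 5.55 tcp rack -0.03495724710638597 -0.01237360397658664 0.200574228511925 [0.9488 0.5915 0.3795]
```

Scaled: -0.006 m / 0.75 = -0.008, 0.002 m / 0.75 = 0.0027.

```bash
echo '[0.0027, 0, 0, 0, 0, 0, 0.0027, 0, 0, 0, 0, 0, -0.008, 0, 0, 0, 0, 0, -0.008, 0, 0, 0, 0, 0, -0.008, 0, 0, 0, 0, 0]' > mv.in && python3 -m crank mv.in |head -2; python3 see.py p4
```

```text
t: 6.05
ee_pos: [0.5177, -0.0861, 0.2006]
rack rect mm ((-43.20479202270508, -36.73593521118164), (10.167173385620117, 4.9864373207092285), 84.68568420410156) x -45.687742088492456 -40.25145314713318 y -41.91297993766195 -31.905118503824735
t 6.1 tcp rack -0.04114423456224955 -0.012416206196452907 0.2006915257346016 [ 0.9362 -0.1513  0.0393]
```

Case has gone in. Retreating upward and looking.

Scaled: 0.15 m / 0.75 = 0.2, 0.14 m / 0.75 = 0.1867.

```bash
echo '[-0.0267, 0, -0.0267, 0, 0, 0, -0.04, 0.04, -0.08, 0, 0, 0, -0.04, 0.0933, -0.1333, 0, 0, 0, -0.04, 0.1467, -0.1467, 0, 0, 0, -0.04, 0.1867, -0.1467, 0, 0, 0, -0.04, 0.2, -0.1467, 0, 0, 0]' > mv.in && python3 -m crank mv.in 0 |head -2; python3 - <<'E'
from h import *
np.set_printoptions(precision=4,suppress=True)
F={n:arm.grab_frame(n) for n in("side","top")}
for n,f in F.items():
    for t in("case","case_mid","gauge_top","chute_stop"):
        r=arm.look_for(t,f) if t=="case" else arm.tip_of(t,f)
        for d in r: print(n,t,d.get("rect",d.get("uv")),round(d["score"],2))
s=cv2.resize(F["side"]["image"][115:195,190:270],(400,400),interpolation=2)
t=cv2.resize(F["top"]["image"][150:230,270:350],(400,400),interpolation=2)
save("p5",np.hstack([s,t]))
E
```

```text
t: 6.7
ee_pos: [0.4934, -0.2413, 0.3111]
side case [136.9, 136.3, 49.2, 33.6] 0.93
side case [205.2, 223.9, 19.9, 20.6] 0.58
side case [210.3, 151.1, 7.0, 12.1] 0.48
side case_mid [162.9, 150.2] 0.77
side case_mid [211.0, 231.6] 0.68
side case_mid [218.6, 163.1] 0.46
side gauge_top [210.4, 122.9] 0.71
side gauge_top [252.2, 327.1] 0.27
side chute_stop [214.4, 165.1] 0.72
top case [236.2, 158.5, 24.2, 24.9] 0.6
top case [158.7, 247.7, 28.1, 33.0] 0.46
top case_mid [248.9, 171.0] 0.78
top case_mid [362.0, 156.9] 0.71
top gauge_top [326.2, 183.0] 0.5
top chute_stop [324.5, 200.8] 0.87
```

View pics/p5.png

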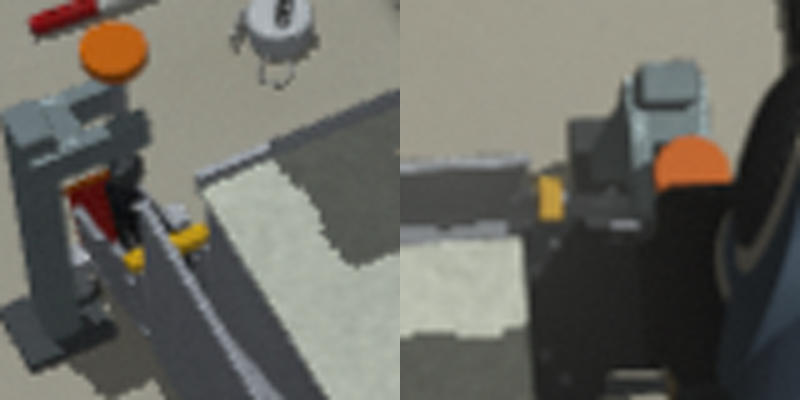

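```bash
python3 - <<'E'
from h import *
np.set_printoptions(precision=1,suppress=True)
O=np.array([.5585,-.072,0]);a=.040;b=np.radians(22)
ex=np.array([np.cos(a),np.sin(a),0]);e=np.array([-ex[1],ex[0],0]);z=np.array([0,0,1.])
cy=np.cos(b)*e+np.sin(b)*z;cz=-np.sin(b)*e+np.cos(b)*z;Oc=O+.017*ex-.003*e+.105*z
f=arm.grab_frame("side");C=(cloud(f)-Oc)@np.c_[ex,cy,cz]*1000;im=f["image"].astype(int)
box=(abs(C[...,0])<16)&(C[...,1]<-90)&(C[...,1]>-235)&(C[...,2]>5)&(C[...,2]<60)
k=box&(im.max(-1)<60)
v,u=np.where(k);print(np.c_[u,v,C[k],im[k]][:60])
red=box&(im[...,0]>90)&(im[...,1]<40);print("red",red.sum(),C[red].min(0),C[red].max(0),np.median(C[red],0))
g=arm.grab_frame("side");o=(g["image"][...,0]>180)&(abs(g["image"][...,1].astype(int)-100)<45)&(g["image"][...,2]<60);W=cloud(g);o&=(W[...,2]>.225)&(W[...,2]<.25)&(abs(W[...,1]+.25)<.05)
P=W[o]; cc=max(cv2.findContours(o.astype(np.uint8),0,2)[0],key=cv2.contourArea)
Q=np.array([atz(g,x,y,.238)[:2]*1000 for x,y in cc[:,0]]);print("button",Q.min(0),Q.max(0),(Q.min(0)+Q.max(0))/2,P[:,2].mean()*1000,P[:,:2].mean(0)*1000)
E
sed -n 1p /dev/null
```

```text
[[ 211.   151.    -2.9 -212.8   43.5   41.    21.    21. ]
 [ 212.   151.    -5.  -208.9   44.7   26.    28.    28. ]
 [ 211.   152.    -1.1 -208.6   42.9   24.    20.    23. ]
 [ 212.   152.    -2.4 -201.7   46.    16.    20.    21. ]
 [ 213.   152.    -6.3 -205.4   42.2   23.    22.    24. ]
 [ 211.   153.    -0.1 -208.1   39.9   31.    17.    17. ]
 [ 212.   153.    -0.  -195.5   46.7   21.    21.    23. ]
 [ 213.   153.    -3.5 -197.2   44.2   22.    25.    27. ]
 [ 214.   153.    -6.2 -196.    43.6   21.    20.    23. ]
 [ 215.   153.   -10.3 -200.4   39.4   18.    19.    22. ]
 [ 216.   153.   -11.4 -192.9   42.9   19.    21.    25. ]
 [ 217.   153.   -12.9 -186.9   45.5   36.    38.    41. ]
 [ 211.   154.    -0.3 -212.4   33.8   42.    13.     9. ]
 [ 212.   154.    -0.2 -199.3   40.9   16.    17.    19. ]
 [ 213.   154.    -2.2 -195.2   42.2   23.    24.    26. ]
 [ 214.   154.    -3.5 -188.4   45.2   24.    23.    25. ]
 [ 215.   154.    -5.9 -186.1   45.4   20.    20.    21. ]
 [ 216.   154.    -7.8 -181.8   46.8   20.    21.    23. ]
 [ 217.   154.   -11.3 -183.9   44.1  
[... 1963 characters left out ...]
9. ]
 [ 223.   160.   -12.8 -139.1   46.    40.    41.    43. ]
 [ 213.   161.     0.6 -207.3   10.6   42.    19.    18. ]
 [ 214.   161.     0.2 -196.4   16.5   22.    22.    23. ]
 [ 215.   161.     0.4 -183.2   24.    35.    36.    37. ]
 [ 216.   161.     1.4 -167.3   33.2   22.    23.    23. ]
 [ 217.   161.     0.4 -159.6   37.    31.    31.    33. ]
 [ 214.   162.     0.9 -196.9   12.7   19.    20.    17. ]
 [ 215.   162.     0.  -188.1   17.2   32.    34.    34. ]]Traceback (most recent call last):
  File "<stdin>", line 10, in <module>
    return umr_minimum(a, axis, None, out, keepdims, initial, where)
ValueError: zero-size array to reduction operation minimum which has no identity
```

The picture shows the case standing in the pocket against the red stop (side view, around pixel (214,157)). Depth puts its side face upright at chute x≈0, its top at 46 mm, and it reaches to about y -213. Next is the button.

```bash
python3 - <<'E'
from h import *
np.set_printoptions(precision=4,suppress=True)
o=arm.observe();R=o["tool_rot"];print(o["t"],o["ee_pos"],o["opening"],o["ft_force"])
print("to 15mm above button:",R.T@(np.array([.582,-.248,.270])-o["ee_pos"]))
W=cloud(arm.grab_frame("side"));k=(abs(W[...,0]-.62)<.03)&(abs(W[...,1]+.24)<.06);print("stand top",np.percentile(W[k][:,2],[90,98,100]))
E
```

```text
7.25 [ 0.4941 -0.2363  0.3106] 0.00028472806189204806 [-0.0677 -0.1206  0.1962]
to 15mm above button: [0.0873 0.0153 0.0406]
stand top [0.1966 0.2367 0.2424]
```

Scaled: 0.087 m / 0.75 = 0.116, 0.065 m / 0.75 = 0.0867.

```bash
echo '[0.04, 0.0067, 0, 0, 0, 0, 0.0867, 0.016, 0.0133, 0, 0, 0, 0.116, 0.02, 0.0333, 0, 0, 0, 0.116, 0.02, 0.0493, 0, 0, 0, 0.116, 0.02, 0.0533, 0, 0, 0, 0.116, 0.02, 0.0533, 0, 0, 0]' > mv.in && python3 -m crank mv.in 0; echo '[0, 0, 0.0133, 0, 0, 0, 0, 0, 0.024, 0, 0, 0, 0, 0, 0.0347, 0, 0, 0, 0, 0, 0.0453, 0, 0, 0, 0, 0, 0.0507, 0, 0, 0, 0, 0, 0.0507, 0, 0, 0]' > mv.in && python3 -m crank mv.in
```

```text
t: 7.9
ee_pos: [0.5804, -0.2486, 0.2701]
tool_rot: [[0.999, 0.039, -0.002], [0.039, -0.999, 0.0], [-0.002, -0.0, -1.0]]
ft_force: [-0.2, -0.7, 0.5]
opening: 0.0003
grip_force: 0.0
t: 8.5
ee_pos: [0.5813, -0.2489, 0.2322]
tool_rot: [[0.999, 0.04, -0.001], [0.04, -0.999, -0.0], [-0.001, 0.0, -1.0]]
ft_force: [-0.2, -0.4, 2.8]
opening: 0.0004
grip_force: 1.5
```

Scaled: 0.006 m / 0.75 = 0.008, 0.003 m / 0.75 = 0.004.

```bash
echo '[0, 0, 0.004, 0, 0, 0, 0, 0, 0.008, 0, 0, 0, 0, 0, 0.008, 0, 0, 0]' > mv.in && python3 -m crank mv.in | grep -E 'ee|ft'; for i in 1 ; do echo '[0, 0, 0.0013, 0, 0, 0, 0, 0, 0.0013, 0, 0, 0]' > mv.in && python3 -m crank mv.in | grep -E 'ee|ft';done;  echo '[0, 0, 0.0013, 0, 0, 0, 0, 0, 0.0013, 0, 0, 0]' > mv.in && python3 -m crank mv.in | grep -E 'ee|ft'
```

```text
ee_pos: [0.5814, -0.2489, 0.2264]
ft_force: [-1.6, -1.5, 3.0]
ee_pos: [0.5813, -0.2489, 0.2256]
ft_force: [-1.7, -2.2, 3.7]
ee_pos: [0.5814, -0.2489, 0.2245]
ft_force: [-0.9, -1.5, 5.1]
```

Scaled: 0.001 m / 0.75 = 0.0013.

```bash
echo '[0, 0, 0.0013, 0, 0, 0, 0, 0, 0.0013, 0, 0, 0]' > mv.in && python3 -m crank mv.in | grep -E 'ee|ft'
```

```text
ee_pos: [0.5814, -0.2489, 0.2235]
ft_force: [-1.7, -2.2, 3.8]
```

Scaled: 0.001 m / 0.75 = 0.0013.

```bash
echo '[0, 0, 0.0013, 0, 0, 0, 0, 0, 0.0013, 0, 0, 0]' > mv.in && python3 -m crank mv.in | grep -E 'ee|ft'
```

```text
ee_pos: [0.5815, -0.2488, 0.2225]
ft_force: [-1.8, -2.8, 3.5]
```

Scaled: 0.001 m / 0.75 = 0.0013.

```bash
echo '[0, 0, 0.0013, 0, 0, 0, 0, 0, 0.0013, 0, 0, 0]' > mv.in && python3 -m crank mv.in | grep -E 'ee|ft'
```

```text
ee_pos: [0.5815, -0.2488, 0.2216]
ft_force: [-2.7, -1.3, 4.7]
```

Scaled: 0.001 m / 0.75 = 0.0013.

```bash
echo '[0, 0, 0.0013, 0, 0, 0, 0, 0, 0.0013, 0, 0, 0]' > mv.in && python3 -m crank mv.in | grep -E 'ee|ft'
```

```text
ee_pos: [0.5815, -0.2488, 0.2214]
ft_force: [-3.7, -1.9, 6.6]
```

Scaled: 0.001 m / 0.75 = 0.0013.

```bash
echo '[0, 0, 0.0013, 0, 0, 0, 0, 0, 0.0013, 0, 0, 0]' > mv.in && python3 -m crank mv.in | grep -E 'ee|ft'
```

```text
ee_pos: [0.5815, -0.2488, 0.2212]
ft_force: [-5.5, -1.8, 10.8]
```

Firm contact at about 7 N over the spring. I'll hold briefly, then lift.

Scaled: -0.13 m / 0.75 = -0.1733, -0.11 m / 0.75 = -0.1467.

```bash
echo '[0, 0, 0, 0, 0, 0, 0, 0, 0, 0, 0, 0, 0, 0, 0, 0, 0, 0, 0, 0, 0, 0, 0, 0]' > mv.in && python3 -m crank mv.in | grep -E 'ee|ft'; echo '[0, 0, -0.004, 0, 0, 0, 0, 0, -0.0107, 0, 0, 0, 0, 0, -0.0187, 0, 0, 0, 0, 0, -0.0293, 0, 0, 0, 0, 0, -0.04, 0, 0, 0, 0, 0, -0.0507, 0, 0, 0, 0, 0, -0.0733, 0, 0, 0, -0.04, 0, -0.1, 0, 0, 0, -0.0933, 0, -0.1067, 0, 0, 0, -0.1467, 0, -0.1067, 0, 0, 0, -0.1733, 0, -0.1067, 0, 0, 0, -0.1733, 0, -0.1067, 0, 0, 0]' > mv.in && python3 -m crank mv.in|grep -E 't:|ee|ft'; python3 - <<'E'
from h import *
np.set_printoptions(precision=1,suppress=True)
O=np.array([.5585,-.072,0]);a=.040;b=np.radians(22)
ex=np.array([np.cos(a),np.sin(a),0]);e=np.array([-ex[1],ex[0],0]);z=np.array([0,0,1.])
cy=np.cos(b)*e+np.sin(b)*z;cz=-np.sin(b)*e+np.cos(b)*z;Oc=O+.017*ex-.003*e+.105*z
f=arm.grab_frame("side");W=cloud(f);C=(W-Oc)@np.c_[ex,cy,cz]*1000;im=f["image"].astype(int)
k=(abs(C[...,0])<16)&(C[...,1]<-120)&(C[...,1]>-235)&(C[...,2]>5)&(C[...,2]<60)&(im.max(-1)<40)
print(k.sum(),np.percentile(C[k],[2,50,98],axis=0))
o=(im[...,0]>180)&(abs(im[...,1]-100)<45)&(im[...,2]<60)&(abs(W[...,1]+.25)<.05)&(abs(W[...,0]-.58)<.04);print("button z",o.sum(),np.median(W[o][:,2]))
save("end",cv2.resize(f["image"][110:230,180:300],(600,600),interpolation=2))
E
```

```text
ee_pos: [0.5815, -0.2488, 0.2211]
ft_force: [-5.6, -1.6, 10.0]
t: 11.8
ee_pos: [0.449, -0.2537, 0.2999]
tool_rot: [[0.999, 0.037, -0.001], [0.037, -0.999, 0.0], [-0.001, -0.0, -1.0]]
ft_force: [0.8, -0.8, 0.1]
54 [[ -10.3 -211.     8.8]
 [  -0.5 -190.6   40. ]
 [   1.3 -157.4   45.8]]
button z 82 0.2385497853737677
```

View pics/end.png

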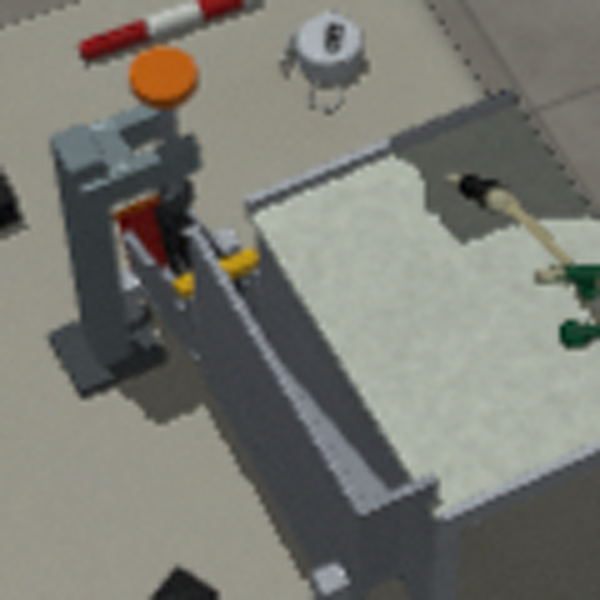

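The button is back up at z = 0.2385 (crop (163,77)), and the case still stands against the red stop (crop (175,230)). I'm handing the job in.

```bash
python3 -c "
from station import arm
print(arm.close_job())"
```

```text
the job is handed in; nothing more can be done
None
```

I handed the job in after about 12 s of the allowed 43 s: the case stands on its long edge against the red end stop, the gauge was pressed onto it with about 7 N, and the gauge is fully up again; the judge returned no verdict.

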